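# Reset the backup power block on the fold-down desk

### The job

The backup power block has tripped: push its yellow sliding cover fully open by the tab, reach a fingertip into the well beneath and hold the red reset key fully down for two seconds, then let go and push the cover fully shut again. Only push and press: do not pinch the tab or pick anything up. Leave the blue key and all the other things on the desk and on the block as they are.

Things in the scene. Friction and masses are not known exactly. Their poses are not given: they have to be found in the camera images.
- block: backup power block, grey plastic box 170 (x) x 250 (y) x 75 (z) mm with an orange band, firmly fixed to the desk; origin at the centre of its underside, z up, flat top at z = 75 mm. Two straight-walled wells are sunk in the top: the red key's at x = -15, y = -30 mm, under a yellow sliding cover; the blue key's at x = -15, y = -95 mm, open
- well_mouth (a point): centre of the mouth of the red key's well, level with the block's top; axes as the block. The well measures 52 mm along the block's x, 34 mm along its y, 26 mm deep. Two black rails, 4 mm wide and 6 mm high, run along the block's y 35 mm either side of this point (in x) and guide the cover
- cover (a joint): how far the yellow cover is open (m): 0 = shut over the well, 0.050 = end stop, well clear. Opens along the block's +y; about 1.5 N of friction, stays where it is left, may start a few mm open. Its plate is 62 mm (x) by 50 mm (y), centred on the well when shut, its upper face 4 mm above the block's top
- tab_top (a point): middle of the top of the cover's upright tab, moves with the cover; 21 mm above the block's top, 17 mm above the plate. The tab is a wall 40 mm along the block's x and 8 mm thick along its y (4 mm either side of this point; yellow -y half, black +y half), 21 mm from the plate's middle towards +y: bare block top lies on its +y side, 42 mm of plate on its -y side
- reset_key (a joint): how far the red key is pressed (m): 0 = up, 0.006 = fully down at its stop; springs back; about 1.5 N to start it, 4.5 N fully down
- reset_key_top (a point): centre of the red key's top face, 34 mm (block x) by 24 mm (block y); at rest 14 mm below the block's top, moves down with the key
- blue_key (a joint): how far the blue key is pressed (m), made like the red one, 0.006 = fully down; not to be pressed
- blue_key_top (a point): centre of the blue key's top face, at rest 14 mm below the block's top, in an open well as large as the red key's
- rack: wooden rack 150 x 130 x 87 mm with three slots, fixed; origin under its centre
- pencil_cup: round steel pencil cup, 76 mm across, 100 mm high, with pencils to 170 mm; loose; origin under its centre
- mug: blue ceramic mug, 80 mm across, 92 mm high, handle at its +y; loose; origin under its centre
- eraser: green hard silicone eraser 22 x 50 x 13 mm lying loose on top of the power block, near the far corner of its +y half; origin under its centre
- clipboard: red plastic clipboard 230 x 160 x 4 mm with a 14 mm high steel clip, lying flat on the desk; loose; origin under its centre
- notebook0: blue notebook 130 x 18 x 160 mm standing in the rack; loose; origin under its centre
- notebook1: orange notebook, same size, standing in the rack; loose
- notebook2: black notebook, same size, standing in the rack; loose

How it is judged:
By the outcome, as a careful person would: the job done as asked, in the order asked, and still so for the second after the job is handed in, with the robot touching nothing.
It also fails if it takes over 54 s, if anything falls off the work surface, if the arm or the gripper's body presses on something with over 40 N, if the wrist force passes 120 N, or if a joint passes its speed limit or range.

### The arm

A 7-joint arm with a two-finger parallel gripper is mounted at the origin on the work surface. World frame = base frame: x ahead of the robot, y to its left, z up, the work surface at z = 0. Lengths are in mm, angles in rad, forces in N, time in s.
With the tool pointing down it reaches from about 425 to 875 mm from the base axis. Payload 8.4 kg.
Tool frame: the origin (TCP) lies at the very end of the fingers, on their centre line; the grasp point (between the pads) lies 19 mm behind it; y points along the fingers, x is the direction in which the jaws open and shut, and the axes are right-handed (so a half turn about y gives the same grasp; the last joint's range is limited). The gripper opens to 87 mm and grips with 3 to 60 N. Pads are 19 mm wide; open, the fingers measure 117 mm over their backs; the gripper's body (75 mm by 190 mm) begins 51 mm behind the grasp point.
Start: joints at [1.23, 0.333, 0.04, 1.465, -0.013, 1.343, -0.059], TCP at [155.622, -631.067, 222.546] pointing down, gripper open.
Joint ranges: [-2.58, 2.58], [-0.38, 2.09], [-1.3, 1.39], [0.25, 2.4], [-1.5, 4.64], [0.08, 2.09], [-2.65, 2.65]. Speed limits (rad/s): [2.22, 2.22, 2.79, 2.79, 3.14, 3.14, 3.14].

### API

Orientations are given as a 3x3 rotation matrix whose columns are the frame's x, y, z axes.
In Python, from cell import readout, eyes, bot, regions_of, tip_of gives the robot as it stands.
- The arm moves only by the tool drive_tool, never from a script. Its argument "moves" is a list of rows, each a list of 7 numbers: the shift along the tool's x, y, z in m, then the turn, a rotation vector about the tool's x, y, z in degrees, then the closure, from -1 (fully open) to 1 (shut). A call has exactly 5 rows; each row shifts and turns the pose as measured when the row begins, along the tool's axes as they then stand; what a row does not reach is not made up. A row lasts 1/12 s, in which the tool goes at most 41.7 mm and 7.16 degrees, less where a joint would pass 70% of its speed; a pose out of reach is approached as far as the arm can. A call is refused whole if a number of a shift passes 0.0417 or a number of a turn 7.16, either way. A call with a gripper value outside its range is refused whole. The fingers move at their own pace and stop on an object; "grip_force" is the grip in N (left out, the last holds). Time passes only in rows, so rows that do not move let the fingers close, or fill a call up. It gives the time, the measured TCP pose, the force and the opening at its end, in the units of the state.
- readout.get_obs(): the state, without advancing time (a new reading comes with each control period).
- eyes.camera(name): name is "scene" or "top" or "wrist"; returns the picture (420x560x3 uint8, red, green, blue); there is no depth.
- eyes.calibration(name): a dict with "mtx" (3x3 intrinsics, pixels), "xyz" and "rotation" of the camera in the world. Camera axes: x right, y up, looking along -z (the intrinsics and any distortion apply to the point x, -y, -z); pixel columns grow to the right and rows downward; lengths in mm; the calibration is good to about 2 mm. A picture is of the moment at which its call begins: read the wrist's pose just before it. calibration takes no time and is no camera call; for the wrist camera it gives the pose at the moment of the call.
- bot.close_job(): hands the job in, once; it reports no verdict.
Trained networks look in the newest picture that a camera, given by its name, has taken for a name from the list of things; names that differ only in an ending like _2 or _b are one class to them, and where a whole thing is asked for, a point or a joint stands for the part that bears it (a point fixed in the world has none). Each returns a list of dicts, best first, with "score" (0 to 1); they miss things now and then, are a little off and sometimes report something else, mostly with a low value. They report only what shows in the picture. A call takes as long as a camera call.
- regions_of(camera, target): "mask" (420x560 bool, what is visible of it).
- tip_of(camera, target): "position" ([x, y, z] in mm, in world coordinates, good to about 4 mm: a listed point, or the origin of a listed thing).
The state is a dict: "time": time; "joints": joint angles; "qvel": joint speeds; "joint_efforts": joint torques, N m; "tool_pos": TCP position; "eef_rot": TCP orientation; "wrist_force": force on the tool from outside, world axes, zero at the start; "wrist_torque": the same for the moment, N m; "width": finger opening in mm.
Only numpy, scipy, OpenCV 4.12 (cv2) and the standard library are available. Lean on these libraries where they do the work, as an engineer would, in place of code of your own. Each camera call takes 0.05 s, during which the arm holds its last target. There are 200 camera calls.

## Working session

There is one attempt and no reset: what is moved stays moved. The work goes in short steps, Python scripts to look and compute and a tool call to move; the robot and the scene stay as the last step left them, time stands still between calls to the robot, and variables do not carry over. Pictures are saved under pics/ and viewed, about 8 in all and at most 12, crops included, and the job is handed in when it is done.

Besides the shell and the picture viewer there is one more tool, called after "Request:" by a JSON object that holds its "op" and its "data", one argument or row to a line. drive_tool: Moves the arm, as the interface text tells. Its arguments: {"type":"object","properties":{"moves":{"type":"array"},"grip_force":{"type":"number"}},"required":["moves"]}

```bash
mkdir -p pics; ls
python3 - <<'E'
from cell import readout, eyes, bot, regions_of, tip_of
import cv2, numpy as np
np.set_printoptions(precision=4,suppress=True)
o=readout.get_obs()
for k,v in o.items(): print(k,np.array(v))
ims=[]
for c in ["scene","top"]:
    im=eyes.camera(c); cv2.imwrite(f"pics/{c}0.png",im[...,::-1])
    for n in ["block","well_mouth","tab_top","blue_key_top","eraser","reset_key_top","rack","pencil_cup","mug","clipboard"]:
        r=tip_of(c,n); print(c,n,[(np.array(d["position"]).round(1).tolist(),round(d["score"],2)) for d in r[:2]])
print(readout.get_obs()["time"])
E
```

```text
pics
time 0.0
joints [ 1.2298  0.3339  0.0399  1.4663 -0.0134  1.3433 -0.0585]
qvel [ 0.0004  0.0006 -0.001  -0.0008 -0.0008 -0.0013  0.001 ]
joint_efforts [ -0.0008 -65.6357   1.3348 -40.3807  -0.0598   0.0449   0.0001]
tool_pos [ 155.4709 -630.6319  221.6316]
eef_rot [[ 0.2394 -0.0005  0.9709]
 [-0.9709  0.0016  0.2394]
 [-0.0017 -1.     -0.0001]]
wrist_force [ 0.447  -0.4198 -0.047 ]
wrist_torque [-0.0236 -0.0429  0.0179]
width 87.20232405562373
scene block [([560.0, 29.5, 1.4], 0.77)]
scene well_mouth [([540.2, 3.3, 74.5], 0.57), ([516.0, 398.8, -2.0], 0.55)]
scene tab_top [([538.3, 25.9, 95.1], 0.81)]
scene blue_key_top [([515.3, -58.5, 62.5], 0.47), ([633.6, 95.5, 73.5], 0.45)]
scene eraser [([633.6, 94.7, 71.3], 0.66), ([539.4, 4.5, 75.8], 0.42)]
scene reset_key_top []
scene rack [([622.7, -434.6, 1.6], 0.84), ([536.7, 2.3, 74.0], 0.6)]
scene pencil_cup [([668.1, 352.0, 0.7], 0.92)]
scene mug [([518.7, 400.9, -2.6], 0.75)]
scene clipboard [([361.1, -383.7, -3.0], 0.75)]
top block [([560.2, 27.4, 3.2], 0.7)]
top well_mouth [([537.4, 1.0, 77.4], 0.96)]
top tab_top [([546.1, 23.9, 95.4], 0.72)]
top blue_key_top [([515.0, -55.1, 61.5], 0.67)]
top eraser [([635.2, 97.8, 75.8], 0.59)]
top reset_key_top []
top rack [([622.5, -436.3, -1.8], 0.68), ([559.6, 27.0, -0.2], 0.3)]
top pencil_cup [([669.5, 353.4, 2.1], 0.73), ([618.2, -470.9, 16.2], 0.38)]
top mug [([520.7, 399.1, -3.6], 0.84)]
top clipboard [([359.9, -387.6, -0.4], 0.78)]
1.1
```

Run:
```python
import cv2, numpy as np
a=cv2.imread("pics/scene0.png");b=cv2.imread("pics/top0.png")
from cell import eyes
for c in ("scene","top"):
    k=eyes.calibration(c);print(c,k)
cv2.imwrite("pics/both0.png",cv2.resize(np.vstack([a,b]),(448,600)) if 0 else cv2.resize(np.hstack([a,b]),(800,300)))
```

```text
scene {'mtx': array([[384.19757798,   0.        , 282.20277492],
       [  0.        , 384.19757798, 214.33181928],
       [  0.        ,   0.        ,   1.        ]]), 'xyz': array([978.99238591, 537.79967921, 612.84925774]), 'rotation': array([[-7.90705773e-01, -3.57319702e-01,  4.97098592e-01],
       [ 6.12196325e-01, -4.61773371e-01,  6.41857471e-01],
       [ 1.98571827e-04,  8.11842340e-01,  5.83876679e-01]])}
top {'mtx': array([[378.91121577,   0.        , 271.80505649],
       [  0.        , 378.91121577, 210.34539603],
       [  0.        ,   0.        ,   1.        ]]), 'xyz': array([ 374.71664587,  -24.22067028, 1226.13066617]), 'rotation': array([[ 0.00544263,  0.99430264, -0.10645491],
       [-0.99994712,  0.00634036,  0.0080964 ],
       [ 0.00872523,  0.10640521,  0.99428457]])}
```

View pics/top0.png

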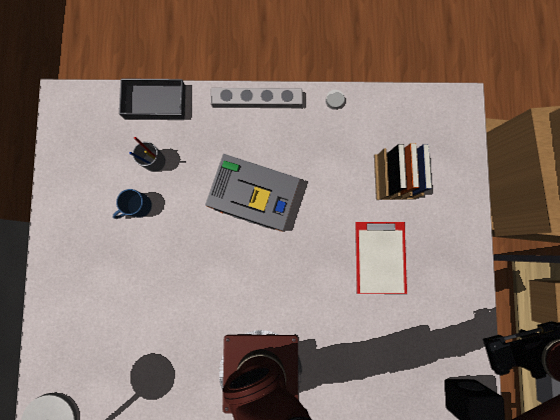

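View pics/scene0.png

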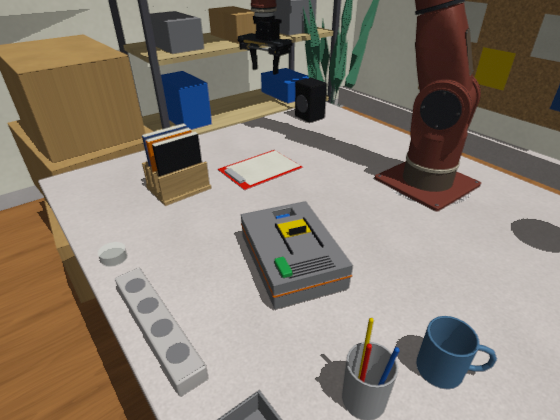

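```bash
cat > h.py <<'E'
import numpy as np, cv2
from scipy.spatial.transform import Rotation as Ro
from cell import readout, eyes, bot, regions_of, tip_of
np.set_printoptions(precision=3,suppress=True)
def plan(target,yaw,step=38,turn=7,start=None):
    """rows (mm, deg) to bring TCP to target, tool x at yaw (deg), tool y straight down"""
    o=readout.get_obs(); p=np.array(o["tool_pos"]); R=np.array(o["eef_rot"])
    c,s=np.cos(np.radians(yaw)),np.sin(np.radians(yaw))
    T=np.array([[c,0,-s],[s,0,c],[0,-1,0]]); T[:,2]=np.cross(T[:,0],T[:,1])
    print("t",o["time"],"p",p,"F",np.array(o["wrist_force"]),"yaw",np.degrees(np.arctan2(R[1,0],R[0,0])))
    for i in range(40):
        d=np.array(target)-p; w=(Ro.from_matrix(R.T@T)).as_rotvec(degrees=True)
        if np.linalg.norm(d)<.3 and np.linalg.norm(w)<.2: break
        d*=min(1,step/max(1e-6,np.linalg.norm(d))); w*=min(1,turn/max(1e-6,np.linalg.norm(w)))
        print(i,(R.T@d).round(1),w.round(1))
        p=p+d; R=R@Ro.from_rotvec(w,degrees=True).as_matrix()
E
python3 -c "
from h import *
plan([540,-20,260],-20)"
```

```text
t 1.1 p [ 155.633 -631.068  222.555] F [-0.001 -0.953 -0.752] yaw -76.14723881978118
0 [-26.4  -2.   27.3] [-0. -7. -0.]
1 [-22.8  -2.   30.3] [-0. -7. -0.]
2 [-19.   -2.   32.9] [-0. -7. -0.]
3 [-14.8  -2.   34.9] [-0. -7. -0.]
4 [-10.4  -2.   36.5] [-0. -7. -0.]
5 [-5.9 -2.  37.5] [-0. -7. -0.]
6 [-1.3 -2.  37.9] [-0. -7. -0.]
7 [ 3.3 -2.  37.8] [-0. -7. -0.]
8 [ 7.9 -2.  37.1] [-0.  -0.1 -0. ]
9 [ 8.  -2.  37.1] [ 0. -0.  0.]
10 [ 8.  -2.  37.1] [ 0. -0.  0.]
11 [ 8.  -2.  37.1] [ 0. -0.  0.]
12 [ 8.  -2.  37.1] [ 0. -0.  0.]
13 [ 8.  -2.  37.1] [ 0. -0.  0.]
14 [ 8.  -2.  37.1] [ 0. -0.  0.]
15 [ 8.  -2.  37.1] [ 0. -0.  0.]
16 [ 8.  -2.  37.1] [ 0. -0.  0.]
17 [ 8.  -2.  37.1] [ 0. -0.  0.]
18 [ 8.  -2.  37.1] [ 0. -0.  0.]
19 [ 0.2 -0.   0.9] [ 0. -0.  0.]
```

Tool +z is block +y once aligned. Moving, with the jaws closing on the way.

Request:
{"op": "drive_tool", "data": {
  "moves": [
    [-0.026, -0.002, 0.027, 0, -7, 0, 1],
    [-0.023, -0.002, 0.03, 0, -7, 0, 1],
    [-0.019, -0.002, 0.033, 0, -7, 0, 1],
    [-0.015, -0.002, 0.035, 0, -7, 0, 1],
    [-0.01, -0.002, 0.036, 0, -7, 0, 1]
  ],
  "grip_force": 20
}}

```text
time: 1.52
tool_pos: [251.1, -471.4, 229.8]
eef_rot: [[0.756, -0.005, 0.655], [-0.655, -0.001, 0.756], [-0.003, -1.0, -0.004]]
wrist_force: [1.6, -0.8, 0.2]
width: 61.6
```

Request:
{"op": "drive_tool", "data": {
  "moves": [
    [-0.006, -0.002, 0.037, 0, -7, 0, 1],
    [-0.001, -0.002, 0.038, 0, -7, 0, 1],
    [0.003, -0.002, 0.038, 0, -7, 0, 1],
    [0.008, -0.002, 0.037, 0, 0, 0, 1],
    [0.008, -0.002, 0.037, 0, 0, 0, 1]
  ]
}}

```text
time: 1.93
tool_pos: [353.1, -301.7, 240.3]
eef_rot: [[0.946, -0.004, 0.323], [-0.323, -0.004, 0.946], [-0.003, -1.0, -0.006]]
wrist_force: [0.1, 0.1, 1.1]
width: 28.0
```

```bash
python3 -c "
from h import *
plan([540,-20,260],-20)"
```

```text
t 1.9333 p [ 353.116 -301.725  240.349] F [0.113 0.139 1.106] yaw -18.863265207538518
0 [ 9.6 -2.4 36.7] [ 0.3  1.1 -0.2]
1 [ 8.9 -2.2 36.9] [-0. -0.  0.]
2 [ 8.9 -2.2 36.9] [0. 0. 0.]
3 [ 8.9 -2.2 36.9] [0. 0. 0.]
4 [ 8.9 -2.2 36.9] [0. 0. 0.]
5 [ 8.9 -2.2 36.9] [0. 0. 0.]
6 [ 8.9 -2.2 36.9] [0. 0. 0.]
7 [ 8.9 -2.2 36.9] [0. 0. 0.]
8 [ 8.1 -2.  33.6] [0. 0. 0.]
```

Request:
{"op": "drive_tool", "data": {
  "moves": [
    [0.01, -0.002, 0.037, 0, 1, 0, 1],
    [0.009, -0.002, 0.037, 0, 0, 0, 1],
    [0.009, -0.002, 0.037, 0, 0, 0, 1],
    [0.009, -0.002, 0.037, 0, 0, 0, 1],
    [0.009, -0.002, 0.037, 0, 0, 0, 1]
  ]
}}

```text
time: 2.35
tool_pos: [461.9, -134.0, 251.5]
eef_rot: [[0.94, -0.001, 0.341], [-0.341, -0.009, 0.94], [0.002, -1.0, -0.008]]
wrist_force: [1.2, -0.3, -0.4]
width: 1.6
```

Request:
{"op": "drive_tool", "data": {
  "moves": [
    [0.009, -0.002, 0.037, 0, 0, 0, 1],
    [0.009, -0.002, 0.037, 0, 0, 0, 1],
    [0.009, -0.002, 0.03, 0, 0, 0, 1],
    [0.0, 0, 0, 0, 0, 0, 1],
    [0, 0, 0, 0, 0, 0, 1]
  ]
}}

```text
time: 2.77
tool_pos: [528.2, -30.6, 259.0]
eef_rot: [[0.944, 0.005, 0.331], [-0.331, -0.006, 0.944], [0.006, -1.0, -0.004]]
wrist_force: [-0.0, -0.6, 0.4]
width: 0.5
```

Run:
```python
from h import *
plan([540,-20,260],-20)
k=eyes.calibration("wrist"); print(k)
im=eyes.camera("wrist"); cv2.imwrite("pics/w1.png",im[...,::-1])
np.savez("w1.npz",im=im,**k)
for n in ["block","well_mouth","tab_top","blue_key_top","eraser"]:
    print(n,[(np.array(d["position"]).round(1).tolist(),round(d["score"],2)) for d in tip_of("wrist",n)[:2]])
```

```text
t 2.7667 p [528.156 -30.625 259.036] F [-0.003 -0.604  0.41 ] yaw -19.310127470264792
0 [ 7.7 -1.  13.9] [0.2 0.7 0.4]
{'mtx': array([[343.872,   0.   , 284.883],
       [  0.   , 343.872, 204.508],
       [  0.   ,   0.   ,   1.   ]]), 'xyz': array([549.656,  36.705, 420.572]), 'rotation': array([[ 0.943,  0.321,  0.081],
       [-0.331,  0.91 ,  0.249],
       [ 0.006, -0.261,  0.965]])}
block [([560.1, 27.7, -2.5], 0.66)]
well_mouth [([532.8, 11.0, 77.3], 0.82)]
tab_top [([545.5, 29.3, 94.4], 0.94)]
blue_key_top []
eraser [([638.7, 91.4, 75.7], 0.67)]
```

View pics/w1.png

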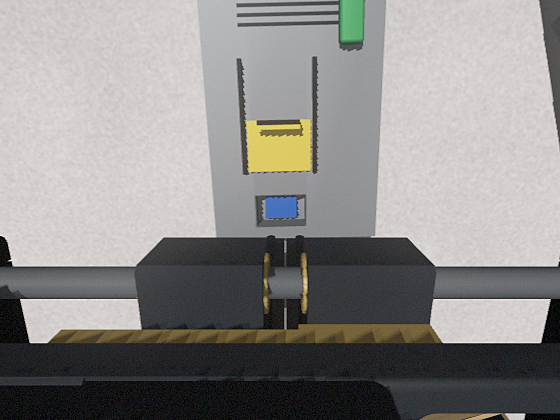

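```bash
cat >> h.py <<'E'
def ray(k,px,z):
    m=k["mtx"]; d=k["rotation"]@np.array([(px[0]-m[0,2])/m[0,0],-(px[1]-m[1,2])/m[1,1],-1.])
    c=np.array(k["xyz"]); return c+d*(z-c[2])/d[2]
E
python3 - <<'E'
from h import *
k=np.load("w1.npz")
P={}
for n,px,z in [("railL0",(241,58),81),("railL1",(246,174),81),("railR0",(314.5,57),81),("railR1",(315.5,174),81),
 ("plateNL",(247,173),79),("plateNR",(311,173),79),("wellB_TL",(256,196),75),("TR",(306,196),75),("BL",(256,226),75),("BR",(306,226),75),("nearL",(217,237),75),("nearR",(375,236),75),("tabL",(257.5,121),96),("tabR",(301,121),96)]:
    P[n]=ray(k,px,z); print(n,P[n].round(1))
for a,b in [("railL1","railL0"),("railR1","railR0")]:
    d=P[b]-P[a]; print(np.degrees(np.arctan2(d[1],d[0]))-90, np.linalg.norm(d))
for a,b in [("plateNL","plateNR"),("nearL","nearR"),("BL","BR"),("TL" if 0 else "wellB_TL","TR"),("tabL","tabR")]:
    d=P[b]-P[a]; print(a,np.degrees(np.arctan2(d[1],d[0])), np.linalg.norm(d))
print("blue well c",np.mean([P[n] for n in("wellB_TL","TR","BL","BR")],axis=0))
im=k["im"].astype(int)
y=(im[...,0]>110)&(im[...,1]>90)&(im[...,2]<100)&(im[...,1]<im[...,0]+10)
y[230:]=0
r,c=np.nonzero(y);print("yellow bbox",c.min(),c.max(),r.min(),r.max())
cv2.imwrite("pics/c1.png",cv2.resize(k["im"][40:240,200:390,::-1].copy(),None,fx=3.1,fy=3,interpolation=cv2.INTER_CUBIC)[:600])
E
```

```text
railL0 [529.4  93.9  81. ]
railL1 [495.1  -8.   81. ]
railR0 [593.3  72.5  81. ]
railR1 [560.6 -31.1  81. ]
plateNL [496.1  -7.7  79. ]
plateNR [556.7 -29.   79. ]
wellB_TL [495.6 -33.7  75. ]
TR [544.4 -50.9  75. ]
BL [484.1 -64.3  75. ]
BR [534. -82.  75.]
nearL [440.5 -62.   75. ]
nearR [ 600.1 -117.3   75. ]
tabL [525.1  36.4  96. ]
tabR [562.8  23.1  96. ]
-18.60608141527011 107.576110402392
-17.537124544843252 108.61243919403942
plateNL -19.418238264404863 64.25362495582038
nearL -19.105671189970874 168.81454217438667
BL -19.478439554694724 52.9444967803933
wellB_TL -19.44375067179951 51.702927123557956
tabL -19.363752564665063 39.905927888391396
blue well c [514.532 -57.738  75.   ]
yellow bbox 246 310 119 171
```

View pics/c1.png

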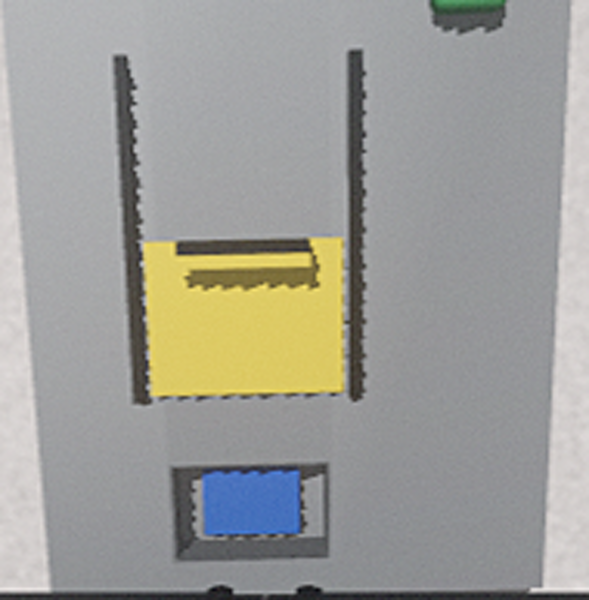

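Request:
{"op": "drive_tool", "data": {
  "moves": [
    [-0.001, 0.03, 0.01, 0, 0, 0, 1],
    [-0.001, 0.035, 0.01, 0, 0, 0, 1],
    [-0.001, 0.035, 0.01, 0, 0, 0, 1],
    [-0.001, 0.03, 0.008, 0, 0, 0, 1],
    [0, 0, 0, 0, 0, 0, 1]
  ]
}}

```text
time: 3.48
tool_pos: [538.6, -3.8, 127.5]
eef_rot: [[0.938, 0.012, 0.347], [-0.347, -0.012, 0.938], [0.016, -1.0, -0.007]]
wrist_force: [-1.7, -0.2, -0.4]
width: 0.5
```

Run:
```python
from h import *
plan([536.9,6.1,86],-19.2)
k=eyes.calibration("wrist")
im=eyes.camera("wrist"); cv2.imwrite("pics/w2.png",im[...,::-1])
np.savez("w2.npz",im=im,**k)
for n in ["well_mouth","tab_top","eraser"]:
    print(n,[(np.array(d["position"]).round(1).tolist(),round(d["score"],2)) for d in tip_of("wrist",n)[:2]])
```

```text
t 3.4833 p [538.57   -3.777 127.507] F [-1.65  -0.193 -0.421] yaw -20.27961650316155
0 [-5.  36.8  8. ] [ 0.4 -1.1  0.9]
1 [-0.5  4.6  1. ] [ 0. -0.  0.]
well_mouth [([535.7, 9.9, 77.0], 0.82)]
tab_top []
eraser [([635.9, 92.9, 74.2], 0.7)]
```

View pics/w2.png

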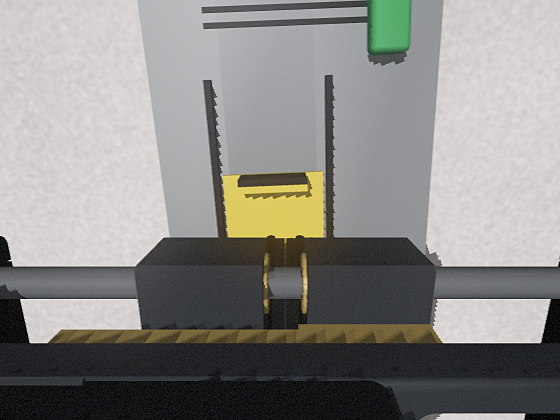

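Run:
```python
from h import *
k=np.load("w2.npz")
for z in (96,):
  a=ray(k,(238.5,177),z);b=ray(k,(307.5,174.5),z); print(a,b,(a+b)/2,np.degrees(np.arctan2(*(b-a)[1::-1])),np.linalg.norm(a-b))
a=ray(k,(227,238),81);b=ray(k,(208,82),81);print(a,b)
a=ray(k,(329,75),81);print(a,ray(k,(330,238),81))
for p in [(370,52),(410,52)]: print("er",ray(k,p,75))
im=k["im"].astype(int)
for c in (250,275,300): print(c,[tuple(im[r,c]) for r in range(168,202,2)])
```

```text
[525.419  38.025  96.   ] [562.635  25.654  96.   ] [544.027  31.84   96.   ] -18.386766083233493 39.217792649029725
[500.704   1.807  81.   ] [527.383  92.813  81.   ]
[593.301  72.496  81.   ] [562.722 -21.583  81.   ]
er [620.439  76.379  75.   ]
er [642.217  68.371  75.   ]
250 [(np.int64(157), np.int64(155), np.int64(158)), (np.int64(154), np.int64(157), np.int64(156)), (np.int64(155), np.int64(158), np.int64(162)), (np.int64(136), np.int64(120), np.int64(54)), (np.int64(67), np.int64(61), np.int64(52)), (np.int64(72), np.int64(64), np.int64(52)), (np.int64(75), np.int64(70), np.int64(56)), (np.int64(74), np.int64(67), np.int64(54)), (np.int64(82), np.int64(72), np.int64(62)), (np.int64(99), np.int64(90), np.int64(54)), (np.int64(227), np.int64(207), np.int64(100)), (np.int64(222), np.int64(203), np.int64(98)), (np.int64(231), np.int64(212), np.int64(103)), (np.int64(116), np.int64(105), np.int64(53)), (np.int64(109), np.int64(94), np.int64(44)), (np.int64(230), np.int64(210), np.int64(102)), (np.int64(223), np.int64(205), np.int64(99))]
275 [(np.int64(157), np.int64(156), np.in
[... 818 characters left out ...]
), np.int64(162)), (np.int64(132), np.int64(115), np.int64(49)), (np.int64(67), np.int64(59), np.int64(49)), (np.int64(67), np.int64(57), np.int64(47)), (np.int64(74), np.int64(68), np.int64(56)), (np.int64(78), np.int64(68), np.int64(60)), (np.int64(73), np.int64(64), np.int64(53)), (np.int64(141), np.int64(126), np.int64(71)), (np.int64(227), np.int64(207), np.int64(100)), (np.int64(222), np.int64(205), np.int64(98)), (np.int64(231), np.int64(211), np.int64(103)), (np.int64(118), np.int64(102), np.int64(45)), (np.int64(122), np.int64(106), np.int64(47)), (np.int64(174), np.int64(157), np.int64(68)), (np.int64(226), np.int64(206), np.int64(96)), (np.int64(222), np.int64(203), np.int64(97))]
```

Run:
```python
from h import *
yb=np.array([.329,.944]);xb=np.array([.944,-.329]);w=np.array([536.2,4.2])
k=np.load("w2.npz")
for p in [(250,187),(273,185.5),(300,184)]: q=ray(k,p,96)[:2]-w; print("w2 boundary",q@xb,q@yb)
for p in [(239,176),(307,173)]: q=ray(k,p,79)[:2]-w; print("base",q@xb,q@yb)
k=np.load("w1.npz");im=k["im"].astype(int)
print([im[r,280].tolist() for r in range(116,130)])
for p in [(280,124.5)]: q=ray(k,p,96)[:2]-w; print("w1",q@xb,q@yb)
```

```text
w2 boundary -15.057567640758611 22.435933283609746
w2 boundary -1.8780119673407039 23.013373326105906
w2 boundary 13.588630483756798 23.538786638486187
base -23.082386414900267 25.826799657038023
base 18.92588254346798 26.769490520484585
[[159, 161, 162], [164, 162, 162], [163, 165, 167], [151, 152, 156], [80, 71, 56], [81, 76, 66], [78, 74, 63], [70, 68, 62], [105, 93, 62], [234, 215, 106], [228, 210, 107], [225, 206, 104], [230, 210, 106], [174, 155, 74]]
w1 -0.4342358099933307 23.53221624716499
```

Request:
{"op": "drive_tool", "data": {
  "moves": [
    [-0.003, 0.01, 0.004, 0.4, -1.1, 0.9, 1],
    [-0.003, 0.01, 0.004, 0, 0, 0, 1],
    [0, 0.012, 0, 0, 0, 0, 1],
    [0, 0.008, 0, 0, 0, 0, 1],
    [0, 0.0, 0, 0, 0, 0, 1]
  ]
}}

```text
time: 4.1
tool_pos: [544.1, 3.1, 97.1]
eef_rot: [[0.943, 0.018, 0.331], [-0.331, -0.003, 0.944], [0.018, -1.0, 0.003]]
wrist_force: [-0.7, 0.7, 0.0]
width: 0.5
```

Run:
```python
from h import *
plan([535.6,5.5,86],-19.2)
```

```text
t 4.1 p [544.084   3.139  97.069] F [-0.69   0.739  0.037] yaw -19.34253499259247
0 [-9.  10.9 -0.6] [-0.2 -0.1  1. ]
```

Request:
{"op": "drive_tool", "data": {
  "moves": [
    [-0.005, 0.004, 0, -0.2, 0, 1, 1],
    [-0.004, 0.004, 0, 0, 0, 0, 1],
    [0, 0.003, 0, 0, 0, 0, 1],
    [0, 0, 0, 0, 0, 0, 1],
    [0, 0.0, 0, 0, 0, 0, 1]
  ]
}}

```text
time: 4.52
tool_pos: [534.1, 6.5, 84.1]
eef_rot: [[0.944, -0.003, 0.331], [-0.331, 0.0, 0.944], [-0.003, -1.0, -0.001]]
wrist_force: [0.1, -0.2, 0.8]
width: 0.3
```

Run:
```python
from h import *
plan([535.6,5.5,86],-19.2)
```

```text
t 4.5167 p [534.14    6.525  84.072] F [ 0.139 -0.212  0.764] yaw -19.32727425539556
0 [ 1.7 -1.9 -0.5] [ 0.  -0.1 -0.2]
```

Request:
{"op": "drive_tool", "data": {
  "moves": [
    [0.002, -0.002, 0.006, 0, 0, 0, 1],
    [0, 0, 0.009, 0, 0, 0, 1],
    [0, 0, 0.009, 0, 0, 0, 1],
    [0, 0, 0.009, 0, 0, 0, 1],
    [0, 0, 0.009, 0, 0, 0, 1]
  ]
}}

```text
time: 4.93
tool_pos: [550.5, 45.8, 86.5]
eef_rot: [[0.942, -0.005, 0.334], [-0.334, -0.003, 0.942], [-0.004, -1.0, -0.004]]
wrist_force: [-2.0, -2.2, -0.3]
width: 0.7
```

```bash
cat >> h.py <<'E'
YB=np.array([.329,.944]);XB=np.array([.944,-.329]);W=np.array([536.2,4.2])
def where():
    o=readout.get_obs(); p=np.array(o["tool_pos"]);q=p[:2]-W;R=np.array(o["eef_rot"]);F=np.array(o["wrist_force"])
    print("t %.2f  x_b %.1f y_b %.1f z %.1f"%(o["time"],q@XB,q@YB,p[2]),"F_b",F[:2]@XB,F[:2]@YB,F[2],"tilt",R[2,0]*57.3,R[2,2]*57.3,"yaw",np.degrees(np.arctan2(R[1,0],R[0,0])))
E
python3 -c "
from h import *
where()"
```

```text
t 4.93  x_b -0.2 y_b 44.0 z 86.5 F_b -1.1380165273302807 -2.6930276327470595 -0.2933558280362636 tilt -0.22001968341575912 -0.23485743300952422 yaw -19.54141902690978
```

Request:
{"op": "drive_tool", "data": {
  "moves": [
    [0, 0, 0.005, 0, 0, 0, 1],
    [0, 0, 0.005, 0, 0, 0, 1],
    [0, 0, 0.005, 0, 0, 0, 1],
    [0, 0, 0.004, 0, 0, 0, 1],
    [0, 0, 0.003, 0, 0, 0, 1]
  ]
}}

```text
time: 5.35
tool_pos: [554.5, 56.3, 85.6]
eef_rot: [[0.941, -0.018, 0.339], [-0.339, -0.024, 0.94], [-0.009, -1.0, -0.028]]
wrist_force: [-5.6, -8.3, 6.0]
width: 0.5
```

```bash
python3 -c "
from h import *
where()"
```

```text
t 5.35  x_b 0.1 y_b 55.2 z 85.6 F_b -2.586189088687156 -9.73670296533823 5.968775960533834 tilt -0.49488582535864284 -1.6182096828359918 yaw -19.825620993552903
```

Request:
{"op": "drive_tool", "data": {
  "moves": [
    [0, -0.001, 0.005, -1, 0, 0, 1],
    [0, 0, 0.006, 0, 0, 0, 1],
    [0, 0, 0.006, 0, 0, 0, 1],
    [0, 0, 0.006, 0, 0, 0, 1],
    [0, 0, 0.006, 0, 0, 0, 1]
  ]
}}

```text
time: 5.77
tool_pos: [555.7, 55.8, 84.4]
eef_rot: [[0.934, -0.051, 0.355], [-0.358, -0.082, 0.93], [-0.018, -0.995, -0.095]]
wrist_force: [-13.2, -19.2, 14.3]
width: 0.4
```

```bash
python3 -c "
from h import *
where()"
```

```text
t 5.77  x_b 1.4 y_b 55.1 z 84.4 F_b -6.16945605021161 -22.441529984550687 14.267828675962082 tilt -1.0457781353397042 -5.423533492083308 yaw -20.985534568746736
```

Request:
{"op": "drive_tool", "data": {
  "moves": [
    [0, 0, -0.004, 0, 0, 0, 1],
    [0, 0, -0.012, 0, 0, 0, 1],
    [0, -0.005, -0.014, 0, 0, 0, 1],
    [0, -0.015, -0.014, 0, 0, 0, 1],
    [0, -0.015, -0.012, 0, 0, 0, 1]
  ]
}}

```text
time: 6.18
tool_pos: [536.2, 7.3, 123.0]
eef_rot: [[0.935, -0.054, 0.351], [-0.354, -0.08, 0.932], [-0.022, -0.995, -0.094]]
wrist_force: [0.5, 0.8, -0.4]
width: 0.7
```

Run:
```python
from h import *
where()
k=eyes.calibration("wrist")
im=eyes.camera("wrist"); cv2.imwrite("pics/w3.png",im[...,::-1])
np.savez("w3.npz",im=im,**k)
for n in ["well_mouth","tab_top","reset_key_top"]:
  for c in ("wrist","top"):
    if c=="top" and n=="well_mouth": eyes.camera("top")
    print(c,n,[(np.array(d["position"]).round(1).tolist(),round(d["score"],2)) for d in tip_of(c,n)[:2]])
```

```text
t 6.18  x_b -1.0 y_b 2.9 z 123.0 F_b 0.23975749371169147 0.9588508445019167 -0.35025131160807865 tilt -1.2582520307982663 -5.360880242209104 yaw -20.745953210607983
wrist well_mouth [([534.6, 10.2, 74.8], 0.56)]
top well_mouth [([516.0, -57.5, 61.1], 0.71)]
wrist tab_top [([558.4, 73.8, 94.8], 0.71)]
top tab_top []
wrist reset_key_top [([538.7, 6.4, 62.2], 0.82)]
top reset_key_top []
```

View pics/w3.png

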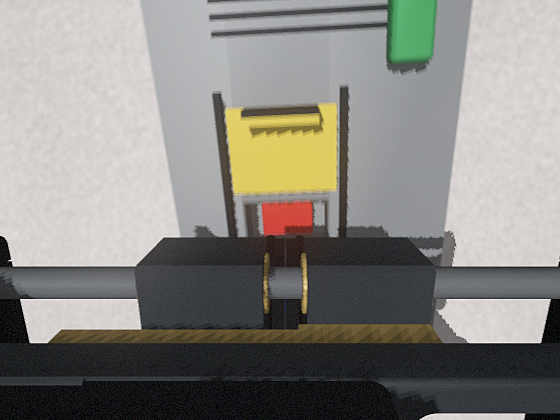

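Run:
```python
from h import *
k=np.load("w3.npz");im=k["im"].astype(int)
red=(im[...,0]>150)&(im[...,1]<90)&(im[...,2]<90); red[300:]=0
r,c=np.nonzero(red);print(c.min(),c.max(),r.min(),r.max())
def f(n,p,z): q=ray(k,p,z)[:2]-W; print(n,q@XB,q@YB)
f("keyTL",(262.5,202.5),61);f("keyTR",(313,202.5),61);f("keyBL",(263,235),61);f("keyBR",(314,235),61)
f("wellTL",(245,200),75);f("wellTR",(327,199),75);f("wellBR",(328,237),75)
f("plate L",(233,194),79);f("plate R",(337,190),79)
f("tab",(285,113),96)
print([im[q,285].tolist() for q in range(188,208)]);print([im[q,285].tolist() for q in range(100,122)]); print([im[218,q].tolist() for q in range(236,266,2)])
plan([*(W),95],-19.2)
```

```text
262 311 202 235
keyTL -18.18419750994142 9.524813160471249
keyTR 15.632804950228545 8.859490915703274
keyBL -19.04160795139431 -14.490163305379504
keyBR 16.34011698060163 -15.100536436659839
wellTL -27.666101351723082 16.450746688387575
wellTR 23.56032467528091 16.094122547405277
wellBR 24.59110498226633 -10.049675989810348
plate L -34.131684435605116 21.883820840787443
plate R 29.10707746416811 23.148213391559892
tab -0.6457413218907844 70.6554754871208
[[225, 206, 97], [220, 200, 86], [213, 196, 118], [201, 185, 122], [192, 176, 124], [180, 168, 141], [153, 149, 141], [150, 148, 150], [155, 153, 152], [151, 147, 148], [151, 149, 146], [140, 137, 134], [157, 127, 123], [162, 114, 110], [187, 110, 104], [200, 85, 74], [206, 74, 60], [213, 79, 65], [211, 82, 65], [211, 79, 65]]
[[163, 163, 163], [164, 163, 165], [164, 164, 165], [165, 164, 159], [151, 152, 151], [139, 136, 132], [126, 120, 112], [113, 105, 79], [72, 63, 52], [82, 76, 65], [80, 74, 61], [83, 76, 63], [79, 71, 58], [74, 65, 60], [106, 95, 61], [157, 139, 69], [194, 174, 84], [193, 175, 87], [212, 194, 98], [227, 209, 100], [227, 209, 104], [227, 208, 102]]
[[133, 132, 134], [165, 163, 166], [167, 168, 169], [171, 170, 172], [131, 130, 131], [89, 84, 81], [76, 70, 61], [74, 64, 60], [85, 79, 73], [86, 81, 76], [84, 80, 75], [123, 122, 121], [159, 160, 161], [177, 127, 124], [213, 75, 65]]
t 6.5833 p [536.331   8.318 122.09 ] F [-1.01  -0.232 -0.586] yaw -20.723996054628657
0 [ 1.9 27.3 -1.3] [ 5.4 -1.5 -1.4]
```

Request:
{"op": "drive_tool", "data": {
  "moves": [
    [0, 0.008, -0.002, 5.4, -1.5, -1.4, 1],
    [0, 0.008, -0.002, 0, 0, 0, 1],
    [0, 0.008, 0, 0, 0, 0, 1],
    [0, 0, 0, 0, 0, 0, 1],
    [0, 0, 0, 0, 0, 0, 1]
  ]
}}

```text
time: 7.0
tool_pos: [534.0, 7.1, 94.8]
eef_rot: [[0.946, -0.001, 0.324], [-0.324, 0.004, 0.946], [-0.002, -1.0, 0.003]]
wrist_force: [0.5, 0.7, -0.1]
width: 0.4
```

```bash
python3 -c "
from h import *
where();plan([534.2,3.9,85],-19.2)"
```

```text
t 7.00  x_b -3.0 y_b 2.0 z 94.8 F_b 0.24782765948364016 0.8497546322802841 -0.12081416405283635 tilt -0.1284645542932617 0.16997577923144147 yaw -18.891123029097752
t 7.0 p [533.998   7.055  94.811] F [ 0.514  0.721 -0.121] yaw -18.891123029097752
0 [ 1.2  9.8 -2.9] [-0.2  0.3 -0.1]
```

Request:
{"op": "drive_tool", "data": {
  "moves": [
    [0.001, 0.006, -0.003, 0, 0.3, 0, 1],
    [0, 0.008, 0, 0, 0, 0, 1],
    [0, 0.006, 0, 0, 0, 0, 1],
    [0, 0.005, 0, 0, 0, 0, 1],
    [0, 0, 0, 0, 0, 0, 1]
  ]
}}

```text
time: 7.42
tool_pos: [534.6, 6.5, 67.2]
eef_rot: [[0.945, -0.002, 0.326], [-0.326, 0.003, 0.945], [-0.003, -1.0, 0.002]]
wrist_force: [-0.6, -0.4, -0.3]
width: -0.1
```

Run:
```python
from h import *
where()
```

```text
t 7.42  x_b -2.2 y_b 1.6 z 67.2 F_b -0.47356669198798124 -0.6035004747031167 -0.3374624709427813 tilt -0.18357559177334043 0.1405709967636705 yaw -19.01929517822796
```

Request:
{"op": "drive_tool", "data": {
  "moves": [
    [0, 0, -0.002, 0, 0, 0, 1],
    [0, 0.003, -0.001, 0, 0, 0, 1],
    [0, 0.004, 0, 0, 0, 0, 1],
    [0, 0.003, 0, 0, 0, 0, 1],
    [0, 0.002, 0, 0, 0, 0, 1]
  ]
}}

```text
time: 7.83
tool_pos: [534.0, 4.0, 55.1]
eef_rot: [[0.946, -0.002, 0.325], [-0.325, 0.003, 0.946], [-0.003, -1.0, 0.003]]
wrist_force: [-7.9, -0.8, 25.7]
width: 0.3
```

Run:
```python
from h import *
where()
```

```text
t 7.83  x_b -2.0 y_b -0.9 z 55.1 F_b -7.163147276388663 -3.3861907600690784 25.708818324572853 tilt -0.14707279245372146 0.1539240719208861 yaw -18.98314259739184
```

Request:
{"op": "drive_tool", "data": {
  "moves": [
    [0, 0.001, 0, 0, 0, 0, 1],
    [0, 0.001, 0, 0, 0, 0, 1],
    [0, 0.001, 0, 0, 0, 0, 1],
    [0, 0.001, 0, 0, 0, 0, 1],
    [0, 0.001, 0, 0, 0, 0, 1]
  ]
}}

```text
time: 8.25
tool_pos: [534.0, 4.0, 55.3]
eef_rot: [[0.945, -0.002, 0.326], [-0.326, -0.001, 0.945], [-0.002, -1.0, -0.001]]
wrist_force: [-5.4, -0.4, 14.0]
width: 0.5
```

Request:
{"op": "drive_tool", "data": {
  "moves": [
    [0, 0.001, 0, 0, 0, 0, 1],
    [0, 0.001, 0, 0, 0, 0, 1],
    [0, 0.001, 0, 0, 0, 0, 1],
    [0, 0.001, 0, 0, 0, 0, 1],
    [0, 0.001, 0, 0, 0, 0, 1]
  ]
}}

```text
time: 8.67
tool_pos: [534.0, 4.0, 55.3]
eef_rot: [[0.945, -0.002, 0.326], [-0.326, -0.004, 0.945], [-0.0, -1.0, -0.005]]
wrist_force: [-6.7, 0.3, 14.5]
width: 0.6
```

Run:
```python
from h import *
where()
```

```text
t 8.67  x_b -2.0 y_b -0.9 z 55.3 F_b -6.438830210329342 -1.9255736598893352 14.454326996534519 tilt -0.021790665727926182 -0.27477440582904544 yaw -19.016018477217454
```

Request:
{"op": "drive_tool", "data": {
  "moves": [
    [0, 0.001, 0, 0, 0, 0, 1],
    [0, 0.001, 0, 0, 0, 0, 1],
    [0, 0.001, 0, 0, 0, 0, 1],
    [0, 0.001, 0, 0, 0, 0, 1],
    [0, 0.001, 0, 0, 0, 0, 1]
  ]
}}

```text
time: 9.08
tool_pos: [534.0, 4.0, 55.3]
eef_rot: [[0.945, -0.002, 0.326], [-0.326, -0.008, 0.945], [0.001, -1.0, -0.008]]
wrist_force: [-6.6, 0.2, 13.8]
width: 0.7
```

Request:
{"op": "drive_tool", "data": {
  "moves": [
    [0, 0.001, 0, 0, 0, 0, 1],
    [0, 0.001, 0, 0, 0, 0, 1],
    [0, 0.001, 0, 0, 0, 0, 1],
    [0, 0.001, 0, 0, 0, 0, 1],
    [0, 0.001, 0, 0, 0, 0, 1]
  ]
}}

```text
time: 9.5
tool_pos: [534.0, 4.0, 55.3]
eef_rot: [[0.945, -0.002, 0.326], [-0.326, -0.012, 0.945], [0.002, -1.0, -0.012]]
wrist_force: [-6.9, -0.5, 13.9]
width: 0.2
```

Request:
{"op": "drive_tool", "data": {
  "moves": [
    [0, 0.001, 0, 0, 0, 0, 1],
    [0, 0.001, 0, 0, 0, 0, 1],
    [0, 0.001, 0, 0, 0, 0, 1],
    [0, 0.001, 0, 0, 0, 0, 1],
    [0, 0.001, 0, 0, 0, 0, 1]
  ]
}}

```text
time: 9.92
tool_pos: [534.0, 4.1, 55.3]
eef_rot: [[0.945, -0.001, 0.327], [-0.327, -0.016, 0.945], [0.004, -1.0, -0.015]]
wrist_force: [-6.9, -0.7, 13.8]
width: 0.7
```

Request:
{"op": "drive_tool", "data": {
  "moves": [
    [0, 0.001, 0, 0, 0, 0, 1],
    [0, 0.001, 0, 0, 0, 0, 1],
    [0, 0.001, 0, 0, 0, 0, 1],
    [0, 0.001, 0, 0, 0, 0, 1],
    [0, 0.001, 0, 0, 0, 0, 1]
  ]
}}

```text
time: 10.33
tool_pos: [534.0, 4.1, 55.3]
eef_rot: [[0.945, -0.001, 0.327], [-0.327, -0.019, 0.945], [0.005, -1.0, -0.019]]
wrist_force: [-7.0, -0.7, 14.8]
width: 0.7
```

Request:
{"op": "drive_tool", "data": {
  "moves": [
    [0, 0.001, 0, 0, 0, 0, 1],
    [0, 0.001, 0, 0, 0, 0, 1],
    [0, 0.001, 0, 0, 0, 0, 1],
    [0, 0.001, 0, 0, 0, 0, 1],
    [0, 0.001, 0, 0, 0, 0, 1]
  ]
}}

```text
time: 10.75
tool_pos: [534.0, 4.1, 55.4]
eef_rot: [[0.945, -0.001, 0.327], [-0.327, -0.023, 0.945], [0.007, -1.0, -0.022]]
wrist_force: [-6.5, -0.7, 14.8]
width: 0.1
```

Run:
```python
from h import *
where();plan([534.2,3.9,125],-19.2)
```

```text
t 10.75  x_b -2.0 y_b -0.8 z 55.4 F_b -5.906970900315193 -2.8432309556654114 14.840666862257407 tilt 0.39288344845097717 -1.2639467988901922 yaw -19.087495654235695
t 10.75 p [534.05    4.052  55.357] F [-6.516 -0.741 14.841] yaw -19.087495654235695
0 [  0.4 -38.   -0.9] [1.3 0.1 0.4]
1 [  0.1 -31.6  -0. ] [-0.  0. -0.]
```

Request:
{"op": "drive_tool", "data": {
  "moves": [
    [0, -0.012, 0, 1.3, 0, 0.4, 1],
    [0, -0.02, 0, 0, 0, 0, 1],
    [0, -0.02, 0, 0, 0, 0, 1],
    [0, -0.015, 0, 0, 0, 0, 1],
    [0, 0, 0, 0, 0, 0, 1]
  ]
}}

```text
time: 11.17
tool_pos: [533.7, 4.1, 124.3]
eef_rot: [[0.945, -0.001, 0.327], [-0.327, 0.001, 0.945], [-0.001, -1.0, 0.001]]
wrist_force: [1.3, 0.5, -0.6]
width: 0.3
```

Run:
```python
from h import *
where();plan([*(W+92*YB-XB),118],-19.2)
```

```text
t 11.17  x_b -2.3 y_b -0.9 z 124.3 F_b 1.0697967688251535 0.8985222277476768 -0.603135596782373 tilt -0.05501037841492783 0.06538888119802341 yaw -19.076137179183
t 11.1667 p [533.712   4.062 124.322] F [ 1.306  0.497 -0.603] yaw -19.076137179183
0 [ 0.6  2.6 37.9] [-0.1  0.1 -0.1]
1 [ 0.5  2.6 37.9] [ 0. -0.  0.]
2 [ 0.2  1.2 17.1] [ 0. -0.  0.]
```

Request:
{"op": "drive_tool", "data": {
  "moves": [
    [0.001, 0, 0.03, 0, 0, 0, 1],
    [0, 0, 0.03, 0, 0, 0, 1],
    [0, 0, 0.025, 0, 0, 0, 1],
    [0, 0, 0.008, 0, 0, 0, 1],
    [0, 0, 0, 0, 0, 0, 1]
  ]
}}

```text
time: 11.58
tool_pos: [566.9, 91.4, 122.4]
eef_rot: [[0.943, 0.001, 0.333], [-0.333, -0.001, 0.943], [0.002, -1.0, -0.0]]
wrist_force: [-0.4, -0.0, -0.9]
width: 0.2
```

Run:
```python
from h import *
where();plan([*(W+92*YB-XB),82],-19.2)
```

```text
t 11.58  x_b 0.3 y_b 92.4 z 122.4 F_b -0.3551160909276798 -0.13564480507596016 -0.9452952707571661 tilt 0.08972527933305417 -0.027089869049166153 yaw -19.45201130072498
t 11.5833 p [566.862  91.385 122.407] F [-0.38  -0.011 -0.945] yaw -19.45201130072498
0 [-1.2 38.  -0.4] [ 0.  -0.3  0.1]
1 [-0.1  2.4 -0. ] [ 0. -0. -0.]
```

Request:
{"op": "drive_tool", "data": {
  "moves": [
    [-0.001, 0.012, 0, 0, 0, 0, 1],
    [0, 0.012, 0, 0, 0, 0, 1],
    [0, 0.008, 0, 0, 0, 0, 1],
    [0, 0.004, 0, 0, 0, 0, 1],
    [0, 0, 0, 0, 0, 0, 1]
  ]
}}

```text
time: 12.0
tool_pos: [563.6, 86.8, 79.5]
eef_rot: [[0.942, -0.003, 0.336], [-0.336, -0.004, 0.942], [-0.002, -1.0, -0.004]]
wrist_force: [-0.9, -0.1, -0.4]
width: 0.7
```

Run:
```python
from h import *
where();plan([*(W+92*YB-XB),82],-19.2)
```

```text
t 12.00  x_b -1.4 y_b 87.0 z 79.5 F_b -0.7807630938777494 -0.3814708783713771 -0.4144691422143261 tilt -0.09211681190328785 -0.2518709324585761 yaw -19.61635641761526
t 12.0 p [563.557  86.846  79.495] F [-0.863 -0.103 -0.414] yaw -19.61635641761526
0 [ 0.3 -2.5  4.9] [ 0.3 -0.4 -0.1]
```

Request:
{"op": "drive_tool", "data": {
  "moves": [
    [0, -0.004, 0, 0.3, 0, 0, 1],
    [0, 0, -0.008, 0, 0, 0, 1],
    [0, 0, -0.01, 0, 0, 0, 1],
    [0, 0, -0.01, 0, 0, 0, 1],
    [0, 0, -0.01, 0, 0, 0, 1]
  ]
}}

```text
time: 12.42
tool_pos: [550.5, 49.7, 84.2]
eef_rot: [[0.942, 0.001, 0.335], [-0.335, 0.004, 0.942], [-0.001, -1.0, 0.004]]
wrist_force: [1.5, 2.0, -2.4]
width: 0.4
```

Run:
```python
from h import *
where()
```

```text
t 12.42  x_b -1.5 y_b 47.7 z 84.2 F_b 0.7581349989651993 2.430677765928899 -2.4059387478255845 tilt -0.0500027768876302 0.24524268015011244 yaw -19.542179286781494
```

Request:
{"op": "drive_tool", "data": {
  "moves": [
    [0, 0, -0.005, 0, 0, 0, 1],
    [0, 0, -0.005, 0, 0, 0, 1],
    [0, 0, -0.004, 0, 0, 0, 1],
    [0, 0, -0.004, 0, 0, 0, 1],
    [0, 0, -0.004, 0, 0, 0, 1]
  ]
}}

```text
time: 12.83
tool_pos: [546.1, 37.9, 85.9]
eef_rot: [[0.944, 0.013, 0.33], [-0.33, 0.022, 0.944], [0.005, -1.0, 0.025]]
wrist_force: [7.7, 12.5, -8.3]
width: 0.6
```

Run:
```python
from h import *
where()
```

```text
t 12.83  x_b -1.7 y_b 35.0 z 85.9 F_b 3.118390722618229 14.347792226075962 -8.316152269540847 tilt 0.29534512936131885 1.4406982360856488 yaw -19.27517621220432
```

At the stop (14 N, y_b 35.0, expected about 34.5). A little more push, then back off and look.

Request:
{"op": "drive_tool", "data": {
  "moves": [
    [0, 0, -0.004, -1, 0, 0, 1],
    [0, 0, -0.005, 0, 0, 0, 1],
    [0, 0, -0.005, 0, 0, 0, 1],
    [0, 0, -0.005, 0, 0, 0, 1],
    [0, 0, -0.005, 0, 0, 0, 1]
  ]
}}

```text
time: 13.25
tool_pos: [545.4, 38.0, 87.2]
eef_rot: [[0.949, 0.028, 0.313], [-0.314, 0.036, 0.949], [0.015, -0.999, 0.043]]
wrist_force: [10.7, 16.7, -11.5]
width: 0.7
```

Run:
```python
from h import *
where()
```

```text
t 13.25  x_b -2.4 y_b 34.9 z 87.2 F_b 4.618857504226425 19.244973839624418 -11.524762656426507 tilt 0.8617941468673251 2.4667379115447363 yaw -18.289081024929224
```

Request:
{"op": "drive_tool", "data": {
  "moves": [
    [0, 0, 0.006, 0, 0, 0, 1],
    [0, 0, 0.012, 0, 0, 0, 1],
    [0, -0.02, 0.005, -4, 0, 0, 1],
    [0, -0.03, -0.01, 0, 0, 0, 1],
    [0, -0.035, -0.03, 0, 0, 0, 1]
  ]
}}

```text
time: 13.67
tool_pos: [535.7, 29.0, 169.5]
eef_rot: [[0.952, -0.006, 0.307], [-0.307, -0.031, 0.951], [0.004, -0.999, -0.032]]
wrist_force: [1.3, -1.5, 0.5]
width: 0.8
```

Request:
{"op": "drive_tool", "data": {
  "moves": [
    [0, -0.035, -0.03, 0, 0, 0, 1],
    [0, -0.03, -0.03, 0, 0, 0, 1],
    [0, -0.02, -0.01, 0, 0, 0, 1],
    [0, 0, 0, 0, 0, 0, 1],
    [0, 0, 0, 0, 0, 0, 1]
  ]
}}

```text
time: 14.08
tool_pos: [515.2, -39.1, 266.5]
eef_rot: [[0.95, 0.001, 0.311], [-0.311, -0.039, 0.95], [0.013, -0.999, -0.037]]
wrist_force: [-0.4, 0.2, -0.9]
width: 0.5
```

Run:
```python
from h import *
where()
k=eyes.calibration("wrist")
im=eyes.camera("wrist"); cv2.imwrite("pics/w4.png",im[...,::-1])
np.savez("w4.npz",im=im,**k)
for n in ["tab_top","eraser","blue_key_top","reset_key_top"]:
    print(n,[(np.array(d["position"]).round(1).tolist(),round(d["score"],2)) for d in tip_of("wrist",n)[:2]])
```

```text
t 14.08  x_b -5.5 y_b -47.8 z 266.5 F_b -0.46129480395674 0.07533642458471364 -0.9276210057915544 tilt 0.7701188566636797 -2.1049183886390943 yaw -18.107479222735748
tab_top [([545.1, 27.1, 96.4], 0.94)]
eraser []
blue_key_top [([508.4, -60.9, 56.2], 0.97)]
reset_key_top []
```

View pics/w4.png

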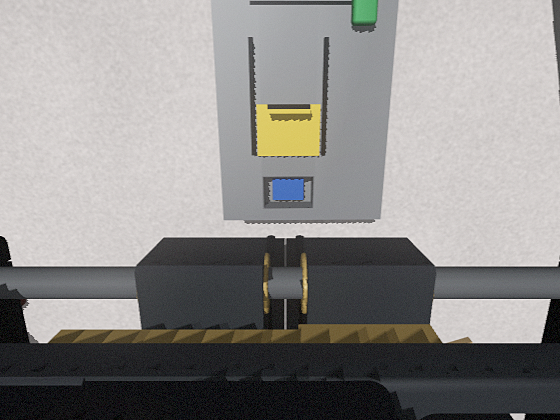

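Run:
```python
from h import *
def edge(im,col,r0,r1,f):  # subpixel row of max gradient of channel fn
    v=f(im[r0:r1,col-6:col+7].astype(float)).mean(1); g=np.abs(np.diff(v)); i=g.argmax(); 
    a=slice(max(0,i-2),i+3); return r0+.5+ (np.arange(len(g))[a]*g[a]).sum()/g[a].sum()
yel=lambda a:a[...,0]-a[...,2]
for n,c,rows in [("w1",280,((110,132),(160,185),(186,203))),("w4",288,((95,114),(146,170),(168,186)))]:
    k=np.load(n+".npz"); im=k["im"]
    t=edge(im,c,*rows[0],yel); p=edge(im,c,*rows[1],yel); w=edge(im,c,*rows[2],lambda a:a.mean(2))
    y=[ray(k,(c,r+0.0),z)[:2]@YB for r,z in ((t,96),(p,79),(w,75))]
    print(n,t,p,w,"tab-plate",y[0]-y[1],"plate-well(23)",y[1]-y[2],"tab-well(69)",y[0]-y[2])
    print([im[r,c].tolist() for r in range(*rows[2])])
for c in ("top","scene"):
    cv2.imwrite(f"pics/{c}9.png",eyes.camera(c)[...,::-1])
    for n in ("eraser","mug","pencil_cup"): print(c,n,[np.array(d["position"]).round(1).tolist() for d in tip_of(c,n)[:1]])
```

```text
w1 124.10209424083769 170.91560975609755 195.15872240672007 tab-plate 46.29677859492949 plate-well(23) 25.9511951226184 tab-well(69) 72.2479737175479
[[145, 148, 147], [148, 147, 152], [147, 148, 151], [144, 146, 146], [151, 152, 154], [147, 150, 149], [147, 146, 148], [148, 149, 152], [143, 144, 143], [85, 90, 93], [49, 47, 67], [59, 84, 144], [76, 124, 201], [76, 114, 191], [74, 112, 189], [76, 117, 190], [75, 117, 191]]
w4 108.42719167904903 155.4494633273703 176.9451130561634 tab-plate 46.143202563703454 plate-well(23) 23.030763153036617 tab-well(69) 69.17396571674007
[[148, 149, 149], [147, 147, 148], [145, 145, 146], [146, 146, 149], [154, 154, 154], [146, 147, 149], [146, 146, 148], [149, 149, 151], [124, 124, 122], [76, 78, 78], [51, 52, 69], [73, 113, 194], [77, 116, 195], [78, 115, 190], [73, 113, 187], [76, 116, 187], [76, 115, 189], [79, 117, 188]]
top eraser [[634.9, 98.0, 78.4]]
top mug [[520.2, 397.8, -1.7]]
top pencil_cup []
scene eraser [[632.3, 93.2, 72.9]]
scene mug [[517.6, 399.6, -1.6]]
scene pencil_cup [[669.8, 350.7, 1.1]]
```

```bash
python3 -c "
from h import *
where();print(bot.close_job())"
```

```text
t 14.73  x_b -6.1 y_b -46.8 z 265.1 F_b 0.4992191433249582 0.49371606536225254 0.09191056993853979 tilt 0.6329102909147861 -2.041648500080719 yaw -17.96049726089261
the job is handed in; nothing more can be done
None
```

The job is done and handed in at 14.7 s of the 54 s allowed, with the robot clear of everything.

- **Opening:** I pushed the cover open by the tab with closed fingers until it met its end stop (about 22 N). The camera then put the tab 70.7 mm from the well centre, against 71 mm expected.
- **Pressing:** I held the red key at its stop (fingertip at z = 55.3 mm) for about 2.9 s. The force was a steady 14 N or so, against the 4.5 N needed, after a short 26 N peak on first contact. Then I lifted straight out.
- **Shutting:** I pushed the tab back from its +y side to the stop (about 19 N). In the last close picture the plate sits 23.0 mm from the blue well, where the shut position should give 23. Before the job it read 26.0 mm, so the cover had started about 3 mm open.

**Other things:** The eraser, mug and pencil cup read within a few mm of where they started, which is within the detector's error. The blue key looked untouched.

**What disagreed or was missed:**
- The detector missed the cup in the last top view but found it in the scene view.
- The fingertip's stop-to-stop travel came out about 3 mm short of 50 mm with the given finger width. I put this down to finger thickness and tilt, because the picture measurements fit both end positions.
- I did not recheck the rack, notebooks or clipboard at the end. The arm went nowhere near them after the start.

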